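# Put the bench timer away in the touch-latch tilt-out bin

## Task

Put the bench timer away in the tilt-out bin of the low storage unit. The bin's plain front has a touch latch and no handle: press it in near its top edge until the catch lets go and it springs ajar, swing it out and down as far as it goes, then set the timer down inside without dropping it. Leave the bin fully open, as more is to go in, and do not shift the roll of film or the roll of tape.

Things in the scene. Friction and masses are not known exactly. Their poses are not given: they have to be found in the camera images.
- unit_front (a point): fixed point on the low white storage unit (190 deep, 260 wide, 200 mm high): middle of the top edge of the outer face of its shut grey front, 196 mm above the worktop. x points into the unit, y to the left along the front, z up. The front is a panel 258 wide, 188 high, 12 mm thick; a blank label frame stands 2 mm proud, 64 to 96 mm up. The unit's top board begins 16 mm behind this point.
- bin_hinge (a point): fixed point: middle of the hinge line at the panel's foot, 8 mm behind the shut front's outer face, 18 mm above the worktop; axes as unit_front, hinge line along y. Panel and bin are one piece. Push-push catch: pressing in near the top edge takes 5 to 7 N, the catch lets go after 7 mm, a stop comes at 8 mm; pressed fully in again later, it catches again.
- bin (a joint): bin angle, rad: 0 shut and caught, positive = top edge swung out and down, 0.87 fully open at its stop, -0.053 pressed in to the stop. Once the catch has let go and the hand draws back, a spring pushes it out to about 0.29 and no farther. Beyond that it needs 1 to 3 N at the top edge (friction 0.12 N m, damped); past about 0.6 it may sink open by itself. It stays open.
- bin_edge (a point): point on the bin: middle of the panel's top edge, mid-thickness, 178 mm from the hinge line; swings with the bin. x from the panel into the bin, y along the front, z up along the panel. At 0.29 rad the panel's inner face is about 60 mm from the unit's top board: an open gap, 196 mm wide, for fingers from above to reach behind the panel. Its lower part opens into the bin.
- bin_inside (a point): point in the middle of the bin's inside, axes as bin_edge. Panel's inner face at x = -51 mm, back wall +59; side walls y = -98 and +98; floor z = -45, rim of the back wall +57, panel's top edge +123 mm. Fully open, it is a trough: the panel slopes 40 deg, the floor 50 deg, and the mouth reaches from 14 to 135 mm in front of unit_front. Things set on the panel slide down into the trough.
- timer_center (a point): centre of the loose bench timer, half-way up: a white upright box with a grey display window and three round buttons, 66 mm wide (its y) and 62 mm high (its z), its body about 22 to 32 mm thick (its x, the way to grip it); 80 g, stands upright on the worktop, top 62 mm above it. Front (display) towards -x.
- film_roll_center (a point): centre of a loose roll of sealing film standing on end, 52 mm across, 50 mm high; a bystander near the timer, to be left alone.
- tape_roll_center (a point): centre of a loose roll of brown tape lying flat, 94 mm across, 48 mm high; a bystander near the timer, to be left alone.
Mind the look-alikes: they are no part of the job. Leave any black look-alike of the part that bears timer_center alone.

How it is judged:
By the outcome, as a careful person would: the job done as asked, in the order asked, and still so for the second after the job is handed in, with the robot touching nothing.
It also fails if it takes over 61 s, if anything falls off the work surface, if the arm or the gripper's body presses on something with over 40 N, if the wrist force passes 120 N, or if a joint passes its speed limit or range.

## Robot

A 6-joint arm with a two-finger parallel gripper is mounted at the origin on a cart in front of the work surface, level with it; the furniture and walls round the work are solid. World frame = base frame: x ahead of the robot, y to its left, z up, the work surface at z = 0. Lengths are in m, angles in rad, forces in N, time in s.
With the tool pointing down it reaches from about 0.3 to 0.875 m from the base axis. Payload 6.4 kg.
Tool frame: the origin (TCP) lies on the centre line of the jaws, within the pads' length; the fingertips stand 14 mm ahead of it and the grasp point (between the pads) lies 5 mm behind it; z points along the fingers, y is the line along which they close (so a half turn about z gives the same grasp; the last joint's range is limited). The gripper opens to 85 mm and grips with 20 to 120 N. Pads are 22 mm wide; open, the fingers measure 114 mm over their backs; the gripper's body (76 mm by 85 mm) begins 54 mm behind the grasp point. The pads swing forward as they close: fully open they stand 13 mm farther back than shut.
Start: joints at [0.927, 0.181, 1.607, -0, 1.354, -0.206], TCP at [0.244, 0.521, 0.245] pointing down, gripper open.
Joint ranges: [-2.99, 2.99], [-0.89, 2.07], [0.3, 2.58], [-1.14, 4.28], [0, 2.63], [-3.12, 3.12]. Speed limits (rad/s): [2.57, 2.57, 3.01, 3.14, 3.14, 3.14].

## Interface

Orientations are given as a 3x3 rotation matrix whose columns are the frame's x, y, z axes.
In Python, from station import manip gives the robot as it stands.
- The arm moves only by the tool carry_out, never from a script. Its argument "steps" is one flat list of numbers, 7 for each row, row after row: the closure, from -1 (fully open) to 1 (shut), then the shift along the tool's x, y, z in mm, then the turn, a rotation vector about the tool's x, y, z in rad. A call has exactly 8 rows; each row is the pose to reach, as a shift and turn from the pose commanded when the call began, along the tool's axes at that moment; what a row does not reach only later rows make up. A row lasts 1/10 s, in which the tool goes at most 50 mm and 8.59 degrees, less where a joint would pass 70% of its speed; a pose out of reach is approached as far as the arm can. A call with a gripper value outside its range is refused whole. The fingers move at their own pace and stop on an object; "grip_force" is the grip in N (left out, the last holds). Time passes only in rows, so rows that repeat a pose let the fingers close, or fill a call up. It gives the time, the measured TCP pose, the force, the opening and the grip force at its end, in the units of the state.
- manip.get_obs(): the state, without advancing time (a new reading comes with each control period).
- manip.grab_frame(name): name is "scene" or "top" or "wrist"; returns a dict with "color" (384x512x3 uint8, blue, green, red), "z_map" (384x512 float32, m along the optical axis (not along the pixel's ray), 0 where there is no reading), "mtx" (3x3 intrinsics, pixels), "R" (3x3) and "t" (3): a world point X has camera coordinates R X + t; the wrist camera has in their place "tool_from_camera" (4x4, takes a point from camera to tool coordinates, whose origin is the TCP and whose axes are the flange's). Camera axes: x right, y down, z forward; pixel columns grow to the right and rows downward; lengths in m; the calibration is good to about 2 mm. A picture is of the moment at which its call begins: read the wrist's pose just before it.
- manip.finish_job(): hands the job in; it is judged then, once.
The state is a dict: "time": time; "joint_pos": joint angles; "qd": joint speeds; "joint_torque": joint torques, N m; "position": TCP position; "tcp_rot": TCP orientation; "ft_force": force on the tool from outside, world axes, zero at the start; "torque": the same for the moment, N m; "width": opening from 0.0 (shut) to 1.0 (fully open); "gripper_force": force on a finger pad.
Only numpy, scipy, OpenCV 4.12 (cv2) and the standard library are available. Lean on these libraries where they do the work, as an engineer would, in place of code of your own. Each camera call takes 0.05 s, during which the arm holds its last target. There are 200 camera calls.

## Working session

There is one attempt and no reset: what is moved stays moved. The work goes in short steps, Python scripts to look and compute and a tool call to move; the robot and the scene stay as the last step left them, time stands still between calls to the robot, and variables do not carry over. Pictures are saved under pics/ and viewed, at most 10 in all, crops included, and the job is handed in when it is done.

Besides the shell and the picture viewer there is one more tool, called after "Emit:" as name(argument=value, ...) on one line, values as JSON. carry_out: Moves the arm, as the interface text tells. Its arguments: {"type":"object","properties":{"steps":{"type":"array"},"grip_force":{"type":"number"}},"required":["steps"]}

```bash
mkdir -p pics; cat > h.py <<'E'
import numpy as np, cv2
from station import manip
def grab(n):
    o=manip.get_obs(); f=manip.grab_frame(n)
    if n=="wrist":
        T=np.array(f["tool_from_camera"]); Rt=np.array(o["tcp_rot"]); p=np.array(o["position"])
        Rwc=Rt@T[:3,:3]; c=Rt@T[:3,3]+p
    else:
        Rwc=np.array(f["R"]).T; c=-Rwc@np.array(f["t"])
    f["Rwc"]=Rwc; f["c"]=c; return f
def cloud(f):
    z=f["z_map"]; K=np.array(f["mtx"]); v,u=np.mgrid[:z.shape[0],:z.shape[1]]
    P=np.stack([(u-K[0,2])/K[0,0]*z,(v-K[1,2])/K[1,1]*z,z],-1)
    W=P@f["Rwc"].T+f["c"]; W[z==0]=np.nan; return W
E
python3 - <<'E'
from h import *
for n in ["scene","top"]:
    f=grab(n); W=cloud(f); np.savez(f"{n}.npz",W=W,c=f["color"]); cv2.imwrite(f"pics/{n}.png",f["color"])
o=manip.get_obs(); print(o["time"],np.round(o["tcp_rot"],3),o["position"],o["ft_force"],o["width"])
E
```

```text
0.1 [[-0.906  0.424 -0.001]
 [ 0.424  0.906 -0.001]
 [ 0.    -0.002 -1.   ]] [0.24346339 0.52038681 0.24447799] [-0.31678486  0.23197566 -0.45118861] 0.9960187348514746
```

View pics/scene.png

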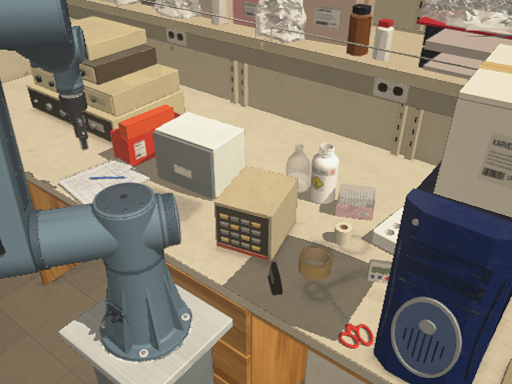

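View pics/top.png

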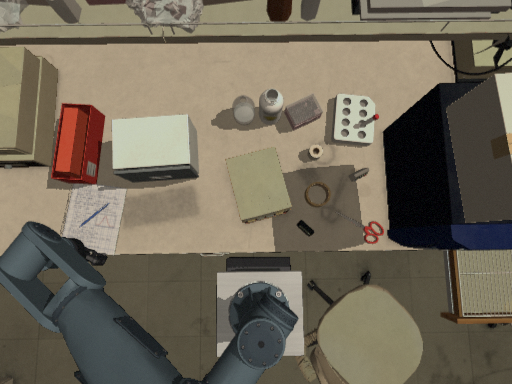

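The unit is the white box with the grey front: scene (200,155), top (155,148). Timer candidates are the white one with a grey display at scene (380,270)/top (360,174), and the black look-alike at scene (275,278)/top (305,228). I choose the white one. The film roll is at top (316,151) and the tape at top (317,194).

```bash
python3 - <<'E'
from h import *
d=np.load("top.npz"); W=d["W"]; s=np.load("scene.npz"); S=s["W"]
def blob(W,u0,u1,v0,v1,zl,zh):
    P=W[v0:v1,u0:u1].reshape(-1,3); P=P[(P[:,2]>zl)&(P[:,2]<zh)]; return P
for n,W_,b in [("unit top",W,(105,205,110,188,.19,.22)),("timer top",W,(345,375,160,190,.045,.075)),("film",W,(303,328,140,165,.035,.07)),("tape",W,(298,335,176,214,.035,.06)),("rack",W,(330,380,90,148,.02,.2)),("box",W,(225,293,145,225,.1,.3))]:
    P=blob(W_,*b); r=cv2.minAreaRect((P[:,:2]*1000).astype(np.float32)); print(n,len(P),P.mean(0).round(4),P[:,2].min().round(3),P[:,2].max().round(3),[np.round(x,1) for x in r]); print(cv2.boxPoints(r).round(1).tolist())
for n,b in [("front",(165,212,145,195)),]:
    P=S[b[2]:b[3],b[0]:b[1]].reshape(-1,3); P=P[(P[:,2]>.03)&(P[:,2]<.18)]
    c=P.mean(0); u,sv,vt=np.linalg.svd(P-c,full_matrices=False); print(n,c,vt[2],sv[2]/len(P)**.5)
P=blob(S,360,400,250,290,.02,.08); P=P[np.isfinite(P).all(1)];print("timer scene",P.mean(0),P.min(0),P.max(0)); r=cv2.minAreaRect((P[:,:2]*1000).astype(np.float32));print(r)
a=cv2.resize(s["c"][220:320,340:420],None,fx=5,fy=5,interpolation=cv2.INTER_CUBIC)
b=cv2.resize(d["c"][135:215,295:375],None,fx=5,fy=5,interpolation=cv2.INTER_CUBIC)
cv2.imwrite("pics/c1.png",np.hstack([a,np.pad(b,((0,100),(0,0),(0,0)))])[:, :800])
E
```

```text
unit top 4118 [0.5943 0.3596 0.1991] 0.19 0.209 [array([593.8, 359.9]), array([192.1, 260.7]), np.float64(3.4)]
[[490.20001220703125, 484.29998779296875], [505.70001220703125, 224.0], [697.5, 235.5], [681.9000244140625, 495.79998779296875]]
timer top 90 [ 0.508  -0.3863  0.058 ] 0.045 0.066 [array([ 508.5, -388.8]), array([20. , 64.5]), np.float64(25.6)]
[[485.5, -364.0], [513.4000244140625, -422.20001220703125], [531.4000244140625, -413.5], [503.5, -355.3999938964844]]
film 134 [ 0.5961 -0.2227  0.0492] 0.036 0.056 [array([ 596.2, -223.1]), array([51.1, 49. ]), np.float64(87.0)]
[[570.2999877929688, -247.3000030517578], [619.2999877929688, -249.89999389648438], [622.0, -198.8000030517578], [573.0, -196.3000030517578]]
tape 184 [ 0.4331 -0.2268  0.0461] 0.035 0.052 [array([ 434.3, -225.9]), array([89.8, 91.6]), np.float64(25.3)]
[[374.1000061035156, -203.60000610351562], [413.20001220703125, -286.5], [494.3999938964844, -248.1999969482422], [455.29998779296875, -165.3000030517578]]
rack 1712 [ 0.7233 -0.378   0.0421] 0.02 0.125 [array([ 728.4, -380.6]), array([156.8, 191.1]), np.float64(83.0)]
[[624.0, -446.70001220703125], [813.5999755859375, -470.1000061035156], [832.7999877929688, -314.5], [643.0999755859375, -291.1000061035156]]
box 3480 [ 0.4525 -0.0022  0.1691] 0.101 0.178 [array([454.7,  -2. ]), array([229.7, 179. ]), np.float64(13.9)]
[[321.70001220703125, 57.29999923706055], [364.70001220703125, -116.5], [587.5999755859375, -61.400001525878906], [544.7000122070312, 112.4000015258789]]
front [0.50317078 0.32580267 0.10540985] [ 0.99864847  0.05114231 -0.00925722] 0.01056764514095439
timer scene [ 0.50166348 -0.38640283  0.04526604] [ 0.48482492 -0.41287434  0.02006963] [ 0.52608227 -0.35536721  0.06704509]
((503.9459228515625, -385.57122802734375), (26.329524993896484, 56.54845428466797), 23.892688751220703)
```

View pics/c1.png

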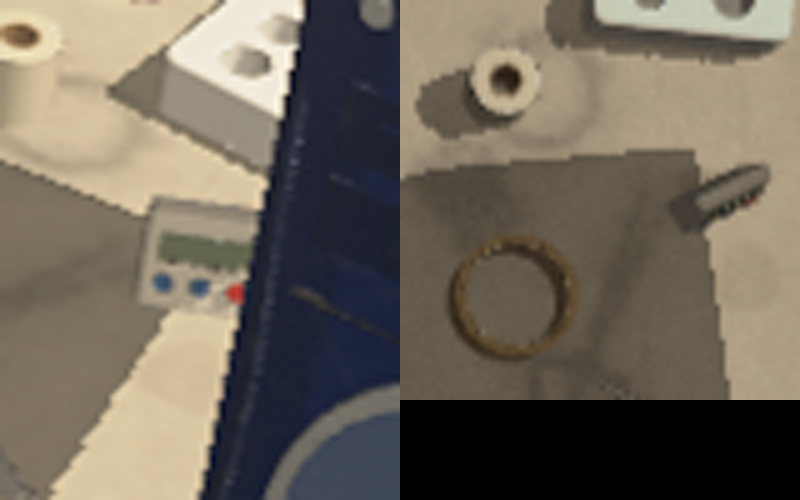

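The close crop confirms the choice: an upright white box with a green-grey display and three buttons, clear of both rolls and close to the blue speaker. The unit front middle is about (0.498, 0.354), its yaw 3.4°. I'm moving to the pre-press pose with the fingers shut.

Emit:
carry_out(steps=[1,-35,-8,0,0,0,-0.07,1,-75,-18,10,0,0,-0.15,1,-115,-28,22,0,0,-0.24,1,-155,-38,35,0,0,-0.33,1,-195,-48,48,0,0,-0.41,1,-230,-56,58,0,0,-0.47,1,-250,-61,64,0,0,-0.497,1,-258,-63,65,0,0,-0.497], grip_force=30)

```text
time: 0.9
position: [0.4516, 0.3525, 0.1789]
tcp_rot: [[-0.998, -0.057, -0.002], [-0.057, 0.998, -0.001], [0.002, -0.001, -1.0]]
ft_force: [-0.6, -0.7, -0.9]
width: 0.005
gripper_force: 0.0
```

```bash
cat > st.py <<'E'
from h import *
o=manip.get_obs(); Rr=np.array(o["tcp_rot"])
print(o["time"],np.round(Rr,3).tolist(),np.round(o["position"],4),np.round(o["ft_force"],1),round(o["width"],3),round(o["gripper_force"],1),np.round(o["joint_pos"],2))
E
python3 st.py; python3 - <<'E'
from h import *
W=np.load("top.npz")["W"]; P=W[130:250,375:450].reshape(-1,3); P=P[(P[:,2]>.1)]
print("speaker ymax",np.nanmax(P[:,1]),np.percentile(P[:,1],[90,99]),P[:,2].max(),np.percentile(P[:,0],[1,99]))
S=np.load("scene.npz")["W"]; P=S[200:370,385:440].reshape(-1,3);P=P[P[:,2]>.03]
r=cv2.minAreaRect((P[:,:2]*1000).astype(np.float32));print(cv2.boxPoints(r))
f=grab("wrist"); print(np.round(f["tool_from_camera"],3).tolist())
W=cloud(f); cv2.imwrite("pics/w1.png",f["color"])
f=grab("top"); W=cloud(f); cv2.imwrite("pics/t2.png",f["color"])
# front edge line from top view: points z .185-.205, per y-bin min x
P=W[105:190,105:210].reshape(-1,3);P=P[(P[:,2]>.192)&(P[:,2]<.206)]
for y in np.arange(.25,.48,.03):
    q=P[abs(P[:,1]-y)<.008,0]; print(round(y,2),len(q),np.round(np.sort(q)[:4],3))
E
```

```text
0.9 [[-0.998, -0.057, -0.002], [-0.057, 0.998, -0.001], [0.002, -0.001, -1.0]] [0.4516 0.3525 0.1789] [-0.6 -0.7 -0.9] 0.005 0.0 [ 0.46  0.24  1.67 -0.    1.23 -1.17]
speaker ymax -0.48673333652999623 [-0.49119054 -0.4886248 ] 0.45665068109724916 [0.23713896 0.62549432]
[[ 175.1312  -536.8475 ]
 [ 232.0516  -639.87714]
 [ 818.16626 -316.06854]
 [ 761.24585 -213.03888]]
[[-0.001, -0.95, -0.313, 0.08], [1.0, -0.001, -0.001, 0.0], [0.0, -0.313, 0.95, -0.13], [0.0, 0.0, 0.0, 1.0]]
0.25 256 [0.505 0.505 0.508 0.508]
0.28 246 [0.505 0.505 0.506 0.506]
0.31 241 [0.502 0.502 0.502 0.505]
0.34 254 [0.5   0.5   0.502 0.503]
0.37 223 [0.516 0.519 0.52  0.524]
0.4 142 [0.571 0.576 0.578 0.578]
0.43 115 [0.599 0.602 0.603 0.603]
0.46 133 [0.58  0.582 0.583 0.583]
```

Emit:
carry_out(steps=[1,-20,0,0,0,0,0,1,-30,0,0,0,0,0,1,-33,0,0,0,0,0,1,-35,0,0,0,0,0,1,-37,0,0,0,0,0,1,-39,0,0,0,0,0,1,-41,0,0,0,0,0,1,-41,0,0,0,0,0])

```text
time: 1.8
position: [0.4908, 0.3571, 0.1804]
tcp_rot: [[-0.998, -0.06, -0.002], [-0.06, 0.998, 0.0], [0.002, 0.0, -1.0]]
ft_force: [-4.5, 0.1, 3.5]
width: 0.0
gripper_force: 2.6
```

Emit:
carry_out(steps=[1,-1,0,0,0,0,0,1,-2,0,0,0,0,0,1,-3,0,0,0,0,0,1,-4,0,0,0,0,0,1,-5,0,0,0,0,0,1,-5,0,0,0,0,0,1,-5,0,0,0,0,0,1,-5,0,0,0,0,0])

```text
time: 2.6
position: [0.4958, 0.3574, 0.1804]
tcp_rot: [[-0.998, -0.06, -0.001], [-0.06, 0.998, 0.0], [0.001, 0.0, -1.0]]
ft_force: [-5.5, 0.9, 3.1]
width: 0.003
gripper_force: 2.7
```

Emit:
carry_out(steps=[1,-1,0,0,0,0,0,1,-2,0,0,0,0,0,1,-3,0,0,0,0,0,1,-3,0,0,0,0,0,1,-4,0,0,0,0,0,1,-4,0,0,0,0,0,1,-4,0,0,0,0,0,1,-4,0,0,0,0,0])

```text
time: 3.4
position: [0.4973, 0.3575, 0.1804]
tcp_rot: [[-0.998, -0.06, -0.007], [-0.06, 0.998, -0.001], [0.007, -0.001, -1.0]]
ft_force: [-15.0, -1.0, 10.6]
width: -0.0
gripper_force: 7.8
```

At the stop (15 N). I'm drawing back.

Emit:
carry_out(steps=[1,8,0,0,0,0,0,1,20,0,0,0,0,0,1,35,0,0,0,0,0,1,50,0,0,0,0,0,1,65,0,0,0,0,0,1,80,0,-5,0,0,0,1,85,0,-30,0,0,0,1,85,0,-70,0,0,0])

```text
time: 4.2
position: [0.4133, 0.3512, 0.2482]
tcp_rot: [[-0.998, -0.06, -0.004], [-0.06, 0.998, -0.003], [0.005, -0.003, -1.0]]
ft_force: [0.7, 0.5, 0.1]
width: 0.0
gripper_force: 0.0
```

```bash
python3 st.py; python3 - <<'E'
from h import *
f=grab("scene"); a=f["color"][90:220,130:270]; cv2.imwrite("pics/s3.png",cv2.resize(a,None,fx=4,fy=4))
W=cloud(grab("top")); P=W[105:200,100:215].reshape(-1,3); P=P[(P[:,2]>.15)&(P[:,2]<.21)&(P[:,0]<.55)]
for y in np.arange(.23,.36,.03):
    q=P[abs(P[:,1]-y)<.01]; q=q[np.argsort(q[:,0])]; print(round(y,2),np.round(q[::6,[0,2]],3).tolist()[:10])
E
```

```text
4.2 [[-0.998, -0.06, -0.004], [-0.06, 0.998, -0.003], [0.005, -0.003, -1.0]] [0.4133 0.3512 0.2482] [0.7 0.5 0.1] 0.0 0.0 [ 0.49  0.11  1.68 -0.    1.36 -1.14]
0.23 [[0.458, 0.19], [0.462, 0.188], [0.465, 0.189], [0.469, 0.185], [0.475, 0.17], [0.479, 0.168], [0.503, 0.172], [0.524, 0.184], [0.526, 0.174], [0.528, 0.197]]
0.26 [[0.456, 0.188], [0.459, 0.19], [0.462, 0.189], [0.466, 0.189], [0.472, 0.171], [0.478, 0.172], [0.487, 0.161], [0.494, 0.16], [0.501, 0.18], [0.508, 0.179]]
0.29 [[0.456, 0.189], [0.459, 0.189], [0.462, 0.19], [0.467, 0.182], [0.475, 0.155], [0.522, 0.2], [0.525, 0.2], [0.528, 0.2], [0.532, 0.199], [0.535, 0.201]]
0.32 [[0.453, 0.19], [0.455, 0.194], [0.459, 0.192], [0.463, 0.191], [0.469, 0.169], [0.519, 0.199], [0.522, 0.201], [0.525, 0.201], [0.529, 0.199], [0.533, 0.198]]
0.35 [[0.453, 0.189], [0.457, 0.187], [0.46, 0.188], [0.466, 0.171], [0.517, 0.196], [0.519, 0.199], [0.523, 0.199], [0.526, 0.199], [0.529, 0.2], [0.532, 0.201]]
```

View pics/s3.png

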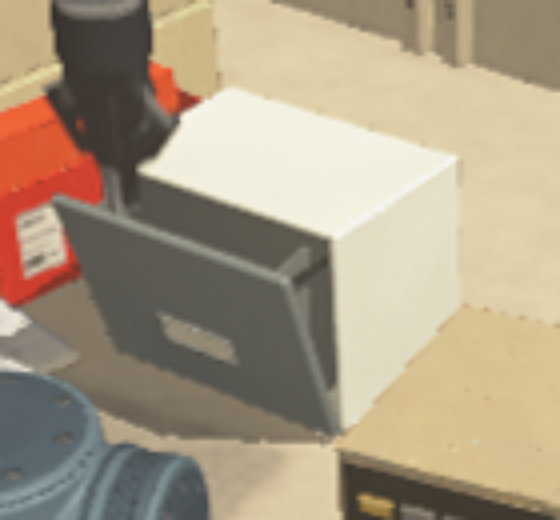

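Emit:
carry_out(steps=[1,-25,0,0,0,0,0,1,-55,0,0,0,0,0,1,-75,0,0,0,0,0,1,-80,0,5,0,0,0,1,-80,0,25,0,0,0,1,-80,0,45,0,0,0,1,-80,0,62,0,0,0,1,-80,0,62,0,0,0])

```text
time: 5.1
position: [0.4931, 0.356, 0.1847]
tcp_rot: [[-0.998, -0.059, -0.005], [-0.059, 0.998, -0.003], [0.006, -0.002, -1.0]]
ft_force: [0.4, -0.3, 0.0]
width: -0.001
gripper_force: 0.0
```

Emit:
carry_out(steps=[1,12,0,0,0,0,0,1,18,0,0,0,0,0,1,26,0,2,0,0,0,1,35,0,4,0,0,0,1,42,0,7,0,0,0,1,49,0,11,0,0,0,1,56,0,15,0,0,0,1,63,0,19,0,0,0])

```text
time: 5.9
position: [0.432, 0.3532, 0.1688]
tcp_rot: [[-0.998, -0.059, -0.0], [-0.059, 0.998, -0.0], [0.0, -0.0, -1.0]]
ft_force: [-0.1, -0.1, 0.5]
width: -0.002
gripper_force: 0.3
```

Emit:
carry_out(steps=[1,7,0,4,0,0,0,1,13,0,9,0,0,0,1,19,0,14,0,0,0,1,25,0,20,0,0,0,1,29,0,24,0,0,0,1,33,0,28,0,0,0,1,34,0,30,0,0,0,1,35,0,31,0,0,0])

```text
time: 6.7
position: [0.3977, 0.3512, 0.1381]
tcp_rot: [[-0.998, -0.059, -0.0], [-0.059, 0.998, -0.0], [0.0, -0.0, -1.0]]
ft_force: [0.7, 0.0, 0.2]
width: 0.001
gripper_force: 0.0
```

```bash
python3 - <<'E'
from h import *
f=grab("scene"); a=f["color"][90:220,130:270]; cv2.imwrite("pics/s4.png",cv2.resize(a,None,fx=4,fy=4))
W=cloud(grab("top")); P=W[105:230,100:215].reshape(-1,3)
for y in np.arange(.24,.36,.03):
    q=P[(abs(P[:,1]-y)<.008)&(P[:,0]<.55)&(P[:,0]>.34)]; q=q[np.argsort(q[:,0])]; print(round(y,2),np.round(q[::9,[0,2]],3).tolist())
E
```

```text
0.24 [[0.341, 0.006], [0.349, -0.002], [0.356, 0.002], [0.364, 0.005], [0.371, 0.003], [0.375, -0.001], [0.379, -0.002], [0.383, 0.132], [0.387, -0.002], [0.391, -0.006], [0.398, 0.126], [0.402, 0.002], [0.406, 0.001], [0.41, -0.005], [0.416, 0.123], [0.419, 0.122], [0.424, 0.143], [0.429, 0.099], [0.434, 0.089], [0.441, 0.085], [0.448, 0.002], [0.455, 0.07], [0.463, 0.066], [0.471, 0.059], [0.48, 0.053], [0.483, 0.052], [0.489, 0.042], [0.496, 0.17], [0.503, 0.171], [0.507, 0.029], [0.514, 0.169], [0.52, 0.019], [0.524, 0.168], [0.527, 0.171], [0.531, 0.201], [0.535, 0.198], [0.542, 0.199], [0.548, 0.201]]
0.27 [[0.341, 0.534], [0.344, 0.532], [0.346, 0.532], [0.349, 0.002], [0.353, 0.002], [0.354, 0.526], [0.357, 0.001], [0.359, 0.523], [0.361, -0.005], [0.362, 0.464], [0.364, 0.522], [0.364, 0.002], [0.366, 0.522], [0.367, 0.433], [0.368, 0.522], [0.37, 0.459], [0.372, 0.513], [0.373, 0.479], [0.374, 0.517], [0.376, 0.455], [0.376, 0.132], [0.378, 0.433], [0.379, 0.139], [0.38, 0.131], [0.382, 0.425], [0.383, 0.001], [0.384, 0.513], [0.386, 0.455], [0.387, 0.485], [0.39, 0.467], [
[... 1394 characters left out ...]
, [0.375, 0.471], [0.377, 0.474], [0.379, 0.478], [0.381, -0.003], [0.382, 0.476], [0.384, 0.478], [0.387, 0.478], [0.389, 0.12], [0.391, 0.482], [0.393, 0.483], [0.396, 0.483], [0.399, 0.483], [0.403, 0.487], [0.406, 0.487], [0.408, 0.485], [0.413, 0.488], [0.416, 0.484], [0.421, 0.486], [0.424, 0.275], [0.427, 0.481], [0.431, 0.089], [0.432, 0.478], [0.436, 0.081], [0.44, 0.08], [0.444, 0.078], [0.448, 0.465], [0.452, 0.47], [0.459, 0.463], [0.468, 0.061], [0.477, 0.051], [0.482, 0.042], [0.495, 0.038], [0.499, 0.036], [0.503, 0.177], [0.507, 0.033], [0.511, 0.032], [0.515, 0.17], [0.518, 0.202], [0.519, 0.05], [0.523, 0.197], [0.525, 0.204], [0.532, 0.201], [0.539, 0.203], [0.546, 0.202]]
```

View pics/s4.png

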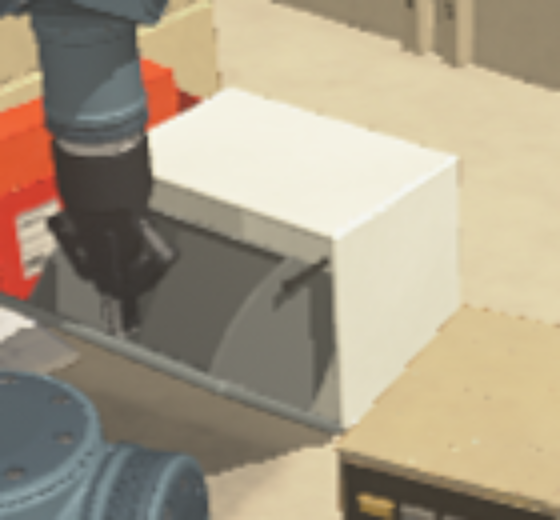

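The bin appears fully open (slope about 39°). A small extra push will confirm the stop.

Emit:
carry_out(steps=[1,2,0,2,0,0,0,1,4,0,4,0,0,0,1,5,0,5,0,0,0,1,6,0,6,0,0,0,1,6,0,6,0,0,0,1,7,0,7,0,0,0,1,7,0,7,0,0,0,1,7,0,7,0,0,0])

```text
time: 7.6
position: [0.3969, 0.3516, 0.137]
tcp_rot: [[-0.998, -0.059, 0.013], [-0.059, 0.998, 0.003], [-0.013, 0.002, -1.0]]
ft_force: [5.3, -8.3, 23.9]
width: -0.002
gripper_force: 10.8
```

Emit:
carry_out(steps=[1,-6,0,-10,0,0,0,1,-8,0,-40,0,0,0,1,-8,0,-80,0,0,0,1,-8,0,-120,0,0,0,1,-8,0,-160,0,0,0,1,-10,-10,-190,0,0,0,1,-12,-40,-200,0,0,0,1,-15,-85,-200,0,0,0])

```text
time: 8.4
position: [0.4115, 0.2675, 0.3339]
tcp_rot: [[-0.998, -0.062, 0.004], [-0.062, 0.998, 0.002], [-0.004, 0.002, -1.0]]
ft_force: [1.0, -0.6, -0.4]
width: 0.0
gripper_force: 0.0
```

Emit:
carry_out(steps=[1,-4,-45,0,0,0,0.14,-1,-8,-90,0,0,0,0.28,-1,-12,-135,0,0,0,0.42,-1,-16,-180,0,0,0,0.56,-1,-20,-225,0,0,0,0.7,-1,-24,-270,0,0,0,0.84,-1,-28,-315,0,0,0,0.98,-1,-32,-360,0,0,0,1.12])

```text
time: 9.2
position: [0.464, -0.0924, 0.3314]
tcp_rot: [[-0.483, 0.876, 0.0], [0.876, 0.483, 0.0], [-0.0, 0.0, -1.0]]
ft_force: [0.9, 0.9, 0.2]
width: 1.0
gripper_force: 0.0
```

```bash
python3 st.py
```

```text
9.2 [[-0.483, 0.876, 0.0], [0.876, 0.483, 0.0], [-0.0, 0.0, -1.0]] [ 0.464  -0.0924  0.3314] [0.9 0.9 0.2] 1.0 0.0 [-0.45 -0.12  1.74  0.    1.52 -0.95]
```

Emit:
carry_out(steps=[-1,-40,-16,0,0,0,0.06,-1,-85,-33,10,0,0,0.06,-1,-130,-51,25,0,0,0.06,-1,-175,-68,40,0,0,0.06,-1,-215,-84,55,0,0,0.06,-1,-245,-96,70,0,0,0.06,-1,-263,-103,78,0,0,0.06,-1,-269,-105,80,0,0,0.06])

```text
time: 10.0
position: [0.5029, -0.3782, 0.2491]
tcp_rot: [[-0.433, 0.901, -0.002], [0.901, 0.433, 0.002], [0.003, -0.001, -1.0]]
ft_force: [-1.0, 1.2, 0.1]
width: 0.995
gripper_force: 0.0
```

```bash
python3 st.py; python3 - <<'E'
from h import *
f=grab("wrist"); W=cloud(f); cv2.imwrite("pics/w5.png",f["color"]); np.savez("w5.npz",W=W,c=f["color"])
P=W.reshape(-1,3); 
for zl,zh in [(.05,.07),(.02,.07)]:
    q=P[(P[:,2]>zl)&(P[:,2]<zh)&(abs(P[:,0]-.507)<.06)&(abs(P[:,1]+.387)<.055)]
    r=cv2.minAreaRect((q[:,:2]*1000).astype(np.float32)); print(len(q),np.median(q,0),r)
E
```

```text
10.0 [[-0.433, 0.901, -0.002], [0.901, 0.433, 0.002], [0.003, -0.001, -1.0]] [ 0.5029 -0.3782  0.2491] [-1.   1.2  0.1] 0.995 0.0 [-0.83  0.3   1.46 -0.    1.39 -1.28]
952 [ 0.51011316 -0.38490445  0.06257829] ((510.23828125, -387.2131652832031), (19.763267517089844, 62.9802360534668), 26.29282569885254)
1381 [ 0.5085869  -0.3824789   0.05949769] ((510.16168212890625, -387.0013732910156), (28.870840072631836, 63.469207763671875), 26.487234115600586)
```

View pics/w5.png

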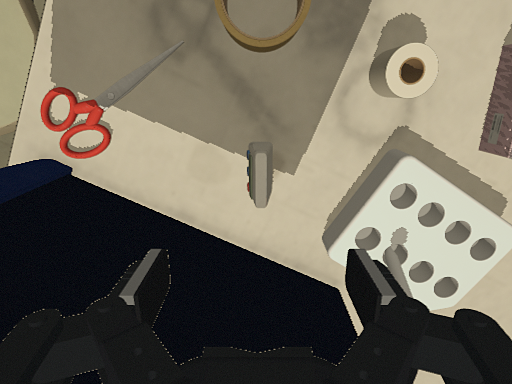

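The picture shows the timer at (260,175), upright in the image and centred between the fingers. The rack is at right (nearest edge about (335,235)), the tape at (262,20) and the film at (410,70), both clear.

```bash
python3 - <<'E'
from h import *
W=np.load("w5.npz")["W"]; o=manip.get_obs(); R=np.array(o["tcp_rot"]); p=np.array(o["position"])
for (u,v) in [(328,240),(345,215),(352,205),(405,158),(330,262),(260,240),(258,150),(260,203),(250,175),(270,175)]:
    q=np.nanmedian(W[v-2:v+3,u-2:u+3].reshape(-1,3),0); print((u,v),q.round(3),(R.T@(q-p)).round(3)*1000)
c=np.array([.5102,-.387,.031]); print("timer in tool mm",R.T@(c-p)*1000)
E
```

```text
(328, 240) [ 0.629 -0.431  0.026] [-103.   91.  223.]
(345, 215) [ 0.634 -0.393  0.02 ] [-70. 111. 229.]
(352, 205) [ 0.636 -0.378  0.017] [-58. 120. 232.]
(405, 158) [ 0.649 -0.299  0.042] [  7. 165. 208.]
(330, 262) [ 0.66  -0.468  0.001] [-150.  102.  248.]
(260, 240) [ 0.557 -0.48   0.001] [-116.    4.  249.]
(258, 150) [ 0.496 -0.36   0.056] [ 19.   1. 194.]
(260, 203) [ 0.522 -0.41   0.063] [-38.   3. 187.]
(250, 175) [ 0.501 -0.391  0.048] [-11.  -7. 202.]
(270, 175) [ 0.523 -0.384  0.032] [-15.  15. 217.]
timer in tool mm [-11.63445901   2.55637644 218.71437874]
```

Emit:
carry_out(steps=[-0.6,0,1,35,0,0,0,-0.6,0,2,75,0,0,0,-0.6,0,2.5,115,0,0,0,-0.6,0,2.5,150,0,0,0,-0.6,0,2.5,180,0,0,0,-0.6,0,2.5,200,0,0,0,-0.6,0,2.5,211,0,0,0,-0.6,0,2.5,211,0,0,0])

```text
time: 10.85
position: [0.5058, -0.3741, 0.0395]
tcp_rot: [[-0.436, 0.9, -0.001], [0.9, 0.436, 0.002], [0.002, -0.0, -1.0]]
ft_force: [0.6, -0.1, 0.6]
width: 0.8
gripper_force: 0.0
```

Emit:
carry_out(steps=[0,0,0,0,0,0,0,0.3,0,0,0,0,0,0,0.6,0,0,0,0,0,0,1,0,0,0,0,0,0,1,0,0,0,0,0,0,1,0,0,0,0,0,0,1,0,0,0,0,0,0,1,0,0,0,0,0,0], grip_force=30)

```text
time: 11.65
position: [0.5067, -0.3763, 0.042]
tcp_rot: [[-0.435, 0.9, 0.002], [0.9, 0.435, -0.002], [-0.002, 0.001, -1.0]]
ft_force: [-0.2, 1.1, 6.3]
width: 0.247
gripper_force: 29.5
```

Emit:
carry_out(steps=[1,0,0,-8,0,0,0,1,0,0,-20,0,0,0,1,0,0,-40,0,0,0,1,0,0,-70,0,0,0,1,0,0,-105,0,0,0,1,0,0,-145,0,0,0,1,0,0,-180,0,0,0,1,0,0,-200,0,0,0])

```text
time: 12.45
position: [0.5069, -0.3765, 0.2454]
tcp_rot: [[-0.435, 0.9, 0.004], [0.9, 0.435, -0.004], [-0.006, 0.002, -1.0]]
ft_force: [0.4, -0.4, -1.3]
width: 0.243
gripper_force: 29.3
```

```bash
python3 st.py; python3 - <<'E'
from h import *
f=grab("wrist"); a=f["color"]; 
g=grab("scene")["color"][170:350,280:460]
cv2.imwrite("pics/w6.png",np.hstack([a,cv2.resize(g,(384,384))])[:, :800])
W=cloud(f); o=manip.get_obs(); R=np.array(o["tcp_rot"]); p=np.array(o["position"]); T=(W-p)@R*1000
q=T.reshape(-1,3); q=q[(abs(q[:,1])<20)&(abs(q[:,0]+10)<60)&(q[:,2]>-40)&(q[:,2]<70)]; print(len(q),np.percentile(q,[2,50,98],axis=0).round(1))
E
```

```text
12.45 [[-0.435, 0.9, 0.004], [0.9, 0.435, -0.004], [-0.006, 0.002, -1.0]] [ 0.5069 -0.3765  0.2454] [ 0.4 -0.4 -1.3] 0.243 29.3 [-0.83  0.3   1.46  0.    1.37 -1.28]
10445 [[-30.4 -18.2 -37.9]
 [ 11.3   0.2 -18.3]
 [ 21.5  17.9  34.2]]
```

View pics/w6.png

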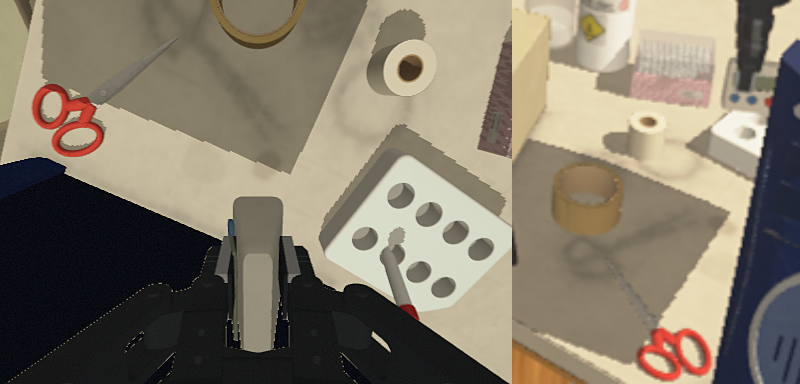

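The timer is held between the pads (258,270), and the film (410,70) and tape (258,20) are unmoved. I'm carrying it over to the bin.

Emit:
carry_out(steps=[1,15,5,-25,0,0,0.1,1,45,15,-55,0,0,0.21,1,85,29,-75,0,0,0.32,1,125,42,-85,0,0,0.43,1,165,56,-85,0,0,0.54,1,205,70,-85,0,0,0.65,1,245,83,-85,0,0,0.76,1,285,97,-85,0,0,0.87])

```text
time: 13.35
position: [0.4682, -0.075, 0.3238]
tcp_rot: [[0.412, 0.911, -0.002], [0.911, -0.412, 0.001], [0.0, -0.002, -1.0]]
ft_force: [1.3, 1.1, -0.5]
width: 0.246
gripper_force: 29.3
```

```bash
cat > rel.py <<'E'
# shift (mm) and rotvec in tool axes to a target given as u,v (mm, unit frame), z (mm), tilt deg; tool x towards unit
import sys; from h import *
from scipy.spatial.transform import Rotation as Ro
u,v,z,t=map(float,sys.argv[1:5])
o=manip.get_obs(); R=np.array(o["tcp_rot"]); p=np.array(o["position"])
a=np.arctan2(260.3,-15.5)-np.pi/2; ex=np.array([np.cos(a),np.sin(a),0]); ey=np.array([-np.sin(a),np.cos(a),0]); ez=np.array([0,0,1.])
F=np.array([.499,.3542,0])
tgt=F+(u*ex+v*ey+z*ez)/1000; t=np.radians(t)
zt=np.sin(t)*ex-np.cos(t)*ez; xt=np.cos(t)*ex+np.sin(t)*ez; Rt=np.stack([xt,np.cross(zt,xt),zt],1)
print("tgt",tgt.round(4),"shift",(R.T@(tgt-p)*1000).round(1),"rot",Ro.from_matrix(R.T@Rt).as_rotvec().round(3))
d=p-F; print("now u,v,z",(d@ex*1000).round(1),(d@ey*1000).round(1),(p[2]*1000).round(1),"tilt",np.degrees(np.arctan2(R[:,2]@ex,-R[2,2])).round(1),"roll",np.degrees(np.arcsin(R[:,2]@ey)).round(1))
E
python3 st.py; python3 rel.py -80 -25 330 0
```

```text
13.35 [[0.412, 0.911, -0.002], [0.911, -0.412, 0.001], [0.0, -0.002, -1.0]] [ 0.4682 -0.075   0.3238] [ 1.3  1.1 -0.5] 0.246 29.3 [-0.41 -0.11  1.75  0.    1.5   0.02]
tgt [0.4206 0.3245 0.33  ] shift [ 344.3 -208.1   -5.7] rot [-2.000e-03  1.000e-03  1.086e+00]
now u,v,z -56.2 -426.6 323.8 tilt -0.1 roll 0.1
```

Emit:
carry_out(steps=[1,38,-23,0,0,0,0.12,1,76,-46,-2,0,0,0.24,1,115,-69,-4,0,0,0.37,1,154,-93,-6,0,0,0.5,1,193,-117,-6,0,0,0.63,1,232,-140,-6,0,0,0.76,1,270,-163,-6,0,0,0.89,1,300,-182,-6,0,0,1.0])

```text
time: 14.15
position: [0.4248, 0.2713, 0.3299]
tcp_rot: [[0.989, 0.149, -0.002], [0.149, -0.989, -0.001], [-0.002, 0.0, -1.0]]
ft_force: [1.0, 0.1, -1.5]
width: 0.243
gripper_force: 29.3
```

```bash
python3 st.py; python3 rel.py -95 -25 260 46;python3 rel.py -82 -25 184 46
```

```text
14.15 [[0.989, 0.149, -0.002], [0.149, -0.989, -0.001], [-0.002, 0.0, -1.0]] [0.4248 0.2713 0.3299] [ 1.   0.1 -1.5] 0.243 29.3 [ 0.33 -0.04  1.67 -0.    1.51  1.75]
tgt [0.4057 0.3236 0.26  ] shift [-11.  -54.6  69.9] rot [-0.036  0.804  0.086]
now u,v,z -79.0 -78.4 329.9 tilt -0.1 roll -0.0
tgt [0.4186 0.3244 0.184 ] shift [  2.1 -53.5 145.9] rot [-0.036  0.804  0.086]
now u,v,z -79.0 -78.4 329.9 tilt -0.1 roll -0.0
```

Emit:
carry_out(steps=[1,-2,-8,5,-0.004,0.1,0.011,1,-3,-16,15,-0.009,0.2,0.021,1,-5,-24,25,-0.013,0.3,0.032,1,-6,-32,35,-0.018,0.4,0.043,1,-8,-40,45,-0.022,0.5,0.053,1,-9,-48,55,-0.027,0.6,0.064,1,-10,-52,65,-0.032,0.7,0.075,1,-11,-55,70,-0.036,0.804,0.086])

```text
time: 14.95
position: [0.4051, 0.3218, 0.2592]
tcp_rot: [[0.697, 0.065, 0.714], [0.046, -0.998, 0.046], [0.716, 0.001, -0.698]]
ft_force: [0.4, -0.9, -0.4]
width: 0.24
gripper_force: 29.3
```

```bash
python3 st.py; python3 rel.py -86 -25 175 46;python3 - <<'E'
from h import *
# timer outline in tool frame from wrist depth
f=grab("wrist"); W=cloud(f); o=manip.get_obs(); R=np.array(o["tcp_rot"]); p=np.array(o["position"]); T=(W-p)@R*1000
c=T[195:345,240:275].reshape(-1,3); c=c[(abs(c[:,1])<14)]; print(np.percentile(c,[1,25,50,75,99],axis=0).round(1)); print(T[200:350:15,258].round(0).tolist())
E
```

```text
14.95 [[0.697, 0.065, 0.714], [0.046, -0.998, 0.046], [0.716, 0.001, -0.698]] [0.4051 0.3218 0.2592] [ 0.4 -0.9 -0.4] 0.24 29.3 [ 0.69 -0.25  2.19 -0.76  0.65  2.68]
tgt [0.4146 0.3241 0.175 ] shift [-53.5  -1.8  65.7] rot [-0.004  0.005  0.005]
now u,v,z -95.7 -26.8 259.2 tilt 45.7 roll 0.2
[[-32.   -9.8 -22. ]
 [ -4.4  -5.2 -20.9]
 [ 14.5  -1.3 -19.9]
 [ 24.6   2.5  -5.5]
 [ 25.6   7.1  39.8]]
[[25.0, -1.0, 35.0], [25.0, -1.0, 14.0], [25.0, -1.0, -4.0], [24.0, -1.0, -16.0], [20.0, -1.0, -21.0], [13.0, -1.0, -21.0], [6.0, -1.0, -21.0], [-2.0, -1.0, -21.0], [-10.0, -1.0, -20.0], [-18.0, -1.0, -20.0]]
```

```bash
python3 rel.py -72 -22 160 46; python3 rel.py -1 -22 90 46
```

```text
tgt [0.4284 0.328  0.16  ] shift [-51.1  -5.8  85.3] rot [-0.001  0.003  0.004]
now u,v,z -97.5 -27.8 256.1 tilt 45.8 roll 0.1
tgt [0.4993 0.3322 0.09  ] shift [-51.8  -5.7 185. ] rot [-0.001  0.003  0.004]
now u,v,z -97.5 -27.8 256.1 tilt 45.8 roll 0.1
```

Emit:
carry_out(steps=[1,-5,-1,8,0,0,0,1,-13,-2,20,0,0,0,1,-21,-3,35,0,0,0,1,-30,-4,50,0,0,0,1,-38,-5,64,0,0,0,1,-45,-6,75,0,0,0,1,-51,-6,85,0,0,0,1,-51,-6,85,0,0,0])

```text
time: 15.8
position: [0.4322, 0.3283, 0.1639]
tcp_rot: [[0.7, 0.062, 0.711], [0.046, -0.998, 0.042], [0.713, 0.003, -0.701]]
ft_force: [0.2, -0.7, -0.9]
width: 0.245
gripper_force: 29.4
```

```bash
python3 st.py; python3 rel.py -1 -22 90 46
```

```text
15.8 [[0.7, 0.062, 0.711], [0.046, -0.998, 0.042], [0.713, 0.003, -0.701]] [0.4322 0.3283 0.1639] [ 0.2 -0.7 -0.9] 0.245 29.4 [ 0.66 -0.    2.21 -1.08  0.47  3.04]
tgt [0.4993 0.3322 0.09  ] shift [-5.5  0.  99.8] rot [0.001 0.01  0.004]
now u,v,z -68.3 -21.9 163.9 tilt 45.5 roll -0.0
```

j4 and j6 are close to their limits here, so I'll fit a quick wrist model to choose a placeable tilt and yaw.

```bash
cat > ik.py <<'E'
from h import *
from scipy.optimize import least_squares
from scipy.spatial.transform import Rotation as Ro
S=[([.927,.181,1.607],[.244,.521,.245],[0,0,-1]),([.46,.24,1.67],[.4516,.3525,.1789],[0,0,-1]),([.49,.11,1.68],[.4133,.3512,.2482],[0,0,-1]),([-.45,-.12,1.74],[.464,-.0924,.3314],[0,0,-1]),([-.83,.3,1.46],[.5029,-.3782,.2491],[0,0,-1]),([.33,-.04,1.67],[.4248,.2713,.3299],[0,0,-1]),([.69,-.25,2.19],[.4051,.3218,.2592],[.714,.046,-.698]),([.66,0,2.21],[.4322,.3283,.1639],[.711,.042,-.701])]
def fk(q,x):
    j1,j2,j3=q; L1,L2,h,a,off=x[:5]; r=L1*np.sin(j2)+L2*np.sin(j2+j3)+a
    return np.array([r*np.cos(j1)-off*np.sin(j1),r*np.sin(j1)+off*np.cos(j1),h+L1*np.cos(j2)+L2*np.cos(j2+j3)])
f=lambda x:np.concatenate([fk(q,x)+x[5]*np.array(z)-p for q,p,z in S])
s=least_squares(f,[.4,.4,.3,0,.117,.3]); X=s.x; print("fit",X.round(3),np.abs(s.fun).max().round(4))
def R36(q): # frame at forearm: z along forearm, x = in-plane bending (down), y
    j1,t=q[0],q[1]+q[2]; c=np.array([np.cos(j1),np.sin(j1),0]); zf=np.sin(t)*c+np.cos(t)*np.array([0,0,1]); xf=np.cos(t)*c-np.sin(t)*np.array([0,0,1]); return np.stack([xf,np.cross(zf,xf),zf],1)
def ik(p,R):
    w=p-X[5]*R[:,2]; q=least_squares(lambda q:fk(q,X)-w,[.6,.1,2.1]).x
    M=R36(q).T@R; e=Ro.from_matrix(M).as_euler("ZYZ"); return q,e   # j4,j5,j6 up to signs/offsets
if __name__=="__main__":
    o=manip.get_obs(); q,e=ik(np.array(o["position"]),np.array(o["tcp_rot"])); print(np.round(o["joint_pos"],3),q.round(3),e.round(3))
    a=np.radians(3.41); F=np.array([.499,.3542,0])
    for tilt,yaw,v in [(46,0,-22),(38,0,-22),(38,10,-22),(38,15,-22),(42,10,-22),(42,15,-22),(42,20,-25),(46,15,-25),(46,20,-25)]:
        d=np.radians(49.8-tilt); x=np.array([np.cos(d),-np.sin(d)]); z=np.array([-np.sin(d),-np.cos(d)])
        n=-41*x+41*z; fr=25*x+41*z; b=np.array([4-n[0],10-fr[1]])+[1.5,1]
        u=8+b[0]*.645-b[1]*.764; h=18+b[0]*.764+b[1]*.645
        ex=np.array([np.cos(a),np.sin(a),0]); ey=np.array([-np.sin(a),np.cos(a),0]); P=F+(u*ex+v*ey)/1000+[0,0,h/1000]
        t=np.radians(tilt); g=a+np.radians(yaw); gx=np.array([np.cos(g),np.sin(g),0]); zt=np.sin(t)*gx-np.cos(t)*np.array([0,0,1]); xt=np.cos(t)*gx+np.sin(t)*np.array([0,0,1]); R=np.stack([xt,np.cross(zt,xt),zt],1)
        q,e=ik(P,R); print(tilt,yaw,v,b.round(0),"u,z",round(u,1),round(h,1),q.round(2),e.round(2))
E
python3 ik.py
```

```text
fit [0.414 0.481 0.217 0.016 0.114 0.272] 0.0196
[ 6.590e-01 -1.000e-03  2.206e+00 -1.077e+00  4.740e-01  3.041e+00] [ 0.634 -0.075  2.253] [-1.027  0.47  -1.745]
46 0 -22 [49. 54.] u,z -1.2 90.1 [0.55 0.18 2.19] [-1.48  0.35 -1.31]
38 0 -22 [54. 56.] u,z -0.1 95.5 [0.52 0.17 2.12] [-0.86  0.37 -1.94]
38 10 -22 [54. 56.] u,z -0.1 95.5 [0.46 0.13 2.16] [-0.61  0.24 -2.37]
38 15 -22 [54. 56.] u,z -0.1 95.5 [0.43 0.12 2.17] [-0.33  0.2  -2.74]
42 10 -22 [52. 55.] u,z -0.7 93.0 [0.47 0.13 2.2 ] [-1.05  0.18 -1.93]
42 15 -22 [52. 55.] u,z -0.7 93.0 [0.43 0.12 2.22] [-0.75  0.11 -2.31]
42 20 -25 [52. 55.] u,z -0.7 93.0 [0.38 0.1  2.23] [0.23 0.07 2.9 ]
46 15 -25 [49. 54.] u,z -1.2 90.1 [0.43 0.12 2.26] [-2.05  0.09 -1.01]
46 20 -25 [49. 54.] u,z -1.2 90.1 [0.38 0.11 2.28] [2.75 0.05 0.38]
```

```bash
python3 rel.py -8 -22 102 38;python3 rel.py -0.1 -22 95.5 38
```

```text
tgt [0.4923 0.3318 0.102 ] shift [-1.8  0.  86.4] rot [ 0.001 -0.13   0.004]
now u,v,z -68.3 -21.9 163.9 tilt 45.5 roll -0.0
tgt [0.5002 0.3322 0.0955] shift [-0.9  0.  96.6] rot [ 0.001 -0.13   0.004]
now u,v,z -68.3 -21.9 163.9 tilt 45.5 roll -0.0
```

Emit:
carry_out(steps=[1,0,0,2,0,-0.06,0,1,0,0,6,0,-0.13,0,1,0,0,20,0,-0.13,0,1,-1,0,35,0,-0.13,0,1,-1,0,50,0,-0.13,0,1,-1,0,64,0,-0.13,0,1,-1,0,78,0,-0.13,0,1,-1,0,84,0,-0.13,0])

```text
time: 16.6
position: [0.4925, 0.333, 0.1066]
tcp_rot: [[0.784, 0.063, 0.618], [0.05, -0.998, 0.038], [0.619, 0.001, -0.785]]
ft_force: [-0.3, 0.5, 0.4]
width: 0.245
gripper_force: 29.3
```

```bash
python3 st.py; python3 rel.py -0.1 -22 95.5 38
```

```text
16.6 [[0.784, 0.063, 0.618], [0.05, -0.998, 0.038], [0.619, 0.001, -0.785]] [0.4925 0.333  0.1066] [-0.3  0.5  0.4] 0.245 29.3 [ 0.54  0.2   2.07 -0.86  0.39  2.78]
tgt [0.5002 0.3322 0.0955] shift [-0.8  1.2 13.5] rot [-0.002 -0.004  0.003]
now u,v,z -7.8 -20.8 106.6 tilt 38.2 roll 0.1
```

Emit:
carry_out(steps=[1,0,0,3,0,0,0,1,0,0,5,0,0,0,1,0,0,7,0,0,0,1,-1,0,9,0,0,0,1,-1,0,11,0,0,0,1,-1,0,12,0,0,0,1,-1,0,13,0,0,0,1,-1,0,13,0,0,0])

```text
time: 17.4
position: [0.5002, 0.3352, 0.0987]
tcp_rot: [[0.78, 0.065, 0.622], [0.05, -0.998, 0.042], [0.623, -0.002, -0.782]]
ft_force: [3.5, 0.5, 7.4]
width: 0.239
gripper_force: 30.0
```

```bash
python3 st.py; python3 rel.py -0.1 -22 93 38
```

```text
17.4 [[0.78, 0.065, 0.622], [0.05, -0.998, 0.042], [0.623, -0.002, -0.782]] [0.5002 0.3352 0.0987] [3.5 0.5 7.4] 0.239 30.0 [ 0.54  0.23  2.06 -0.9   0.37  2.82]
tgt [0.5002 0.3322 0.093 ] shift [-3.7  3.   4.4] rot [-0.005 -0.01   0.003]
now u,v,z 0.1 -19.0 98.7 tilt 38.5 roll 0.3
```

Contact is felt on both the panel and the floor, so the timer is supported. I'm releasing gradually.

Emit:
carry_out(steps=[0.45,0,0,0,0,0,0,0.4,0,0,0,0,0,0,0.3,0,0,0,0,0,0,0.2,0,0,0,0,0,0,0.1,0,0,0,0,0,0,0,0,0,0,0,0,0,0,0,0,0,0,0,0,0,0,0,0,0,0,0], grip_force=20)

```text
time: 18.2
position: [0.498, 0.3336, 0.0954]
tcp_rot: [[0.784, 0.064, 0.618], [0.051, -0.998, 0.039], [0.619, 0.001, -0.786]]
ft_force: [-0.2, 0.0, 1.1]
width: 0.501
gripper_force: 0.0
```

```bash
python3 st.py; python3 - <<'E'
from h import *
f=grab("wrist"); g=grab("top")["color"][90:220,90:230]
cv2.imwrite("pics/w8.png",np.hstack([cv2.resize(f["color"],(480,360)),cv2.resize(g,(320,297))[:360] if 0 else np.pad(cv2.resize(g,(320,297)),((0,63),(0,0),(0,0)))]))
E
```

```text
18.2 [[0.784, 0.064, 0.618], [0.051, -0.998, 0.039], [0.619, 0.001, -0.786]] [0.498  0.3336 0.0954] [-0.2  0.   1.1] 0.501 0.0 [ 0.54  0.23  2.06 -0.9   0.37  2.82]
```

View pics/w8.png

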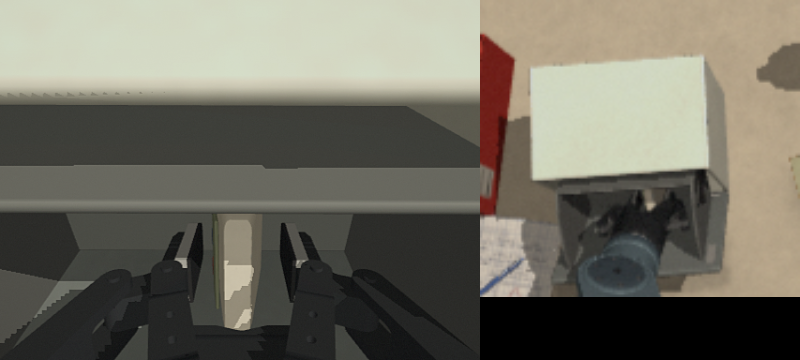

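The timer is free, standing in the trough between the open fingers at (237,270). I'm retreating along the tool axis.

Emit:
carry_out(steps=[-0.1,0,0,-8,0,0,0,-0.1,0,0,-20,0,0,0,-0.1,0,0,-35,0,0,0,-0.1,0,0,-55,0,0,0,-0.1,0,0,-80,0,0,0,-0.1,0,0,-110,0,0,0,-0.1,0,0,-145,0,0,0,-0.1,0,0,-180,0,0,0])

```text
time: 19.1
position: [0.3854, 0.3264, 0.2378]
tcp_rot: [[0.784, 0.064, 0.617], [0.051, -0.998, 0.039], [0.618, 0.0, -0.786]]
ft_force: [0.8, 0.4, 0.2]
width: 0.551
gripper_force: 0.0
```

Emit:
carry_out(steps=[0,15,0,-20,0,0,0,0,35,0,-40,0,0,0,0,50,0,-60,0,0,0,0,50,0,-60,0,0,0,0,50,0,-60,0,0,0,0,50,0,-60,0,0,0,0,50,0,-60,0,0,0,0,50,0,-60,0,0,0])

```text
time: 19.9
position: [0.3886, 0.3265, 0.3137]
tcp_rot: [[0.785, 0.064, 0.616], [0.051, -0.998, 0.038], [0.618, 0.002, -0.787]]
ft_force: [-0.8, -0.3, 0.1]
width: 0.499
gripper_force: 0.0
```

```bash
python3 st.py; python3 - <<'E'
from h import *
f=grab("wrist"); g=grab("scene")["color"]
cv2.imwrite("pics/w9.png",np.hstack([cv2.resize(f["color"],(400,300)),np.pad(cv2.resize(g[100:280,130:370],(400,300)),((0,0),(0,0),(0,0)))]))
t=grab("top"); W=cloud(t)
for n,b in [("film",(303,328,140,165,.035,.07)),("tape",(298,335,176,214,.035,.06))]:
    P=W[b[2]:b[3],b[0]:b[1]].reshape(-1,3); P=P[(P[:,2]>b[4])&(P[:,2]<b[5])]; print(n,P.mean(0).round(4))
P=W[105:230,100:215].reshape(-1,3); q=P[(abs(P[:,1]-.255)<.008)&(P[:,0]<.5)&(P[:,2]>.03)&(P[:,2]<.2)]; q=q[np.argsort(q[:,0])]; print(np.round(q[::6,[0,2]],3).tolist())
E
```

```text
19.9 [[0.785, 0.064, 0.616], [0.051, -0.998, 0.038], [0.618, 0.002, -0.787]] [0.3886 0.3265 0.3137] [-0.8 -0.3  0.1] 0.499 0.0 [ 0.68 -0.32  2.07 -0.48  0.88  2.4 ]
film [ 0.5959 -0.2227  0.049 ]
tape [ 0.4336 -0.227   0.046 ]
[[0.376, 0.133], [0.38, 0.135], [0.383, 0.132], [0.387, 0.126], [0.394, 0.126], [0.398, 0.122], [0.402, 0.116], [0.41, 0.111], [0.414, 0.106], [0.419, 0.151], [0.423, 0.12], [0.428, 0.14], [0.431, 0.142], [0.436, 0.159], [0.438, 0.139], [0.442, 0.161], [0.447, 0.076], [0.449, 0.134], [0.452, 0.117], [0.456, 0.091], [0.459, 0.166], [0.462, 0.169], [0.464, 0.134], [0.467, 0.112], [0.47, 0.069], [0.472, 0.145], [0.476, 0.126], [0.478, 0.177], [0.48, 0.162], [0.482, 0.15], [0.484, 0.047], [0.488, 0.158], [0.49, 0.145], [0.493, 0.063], [0.497, 0.044], [0.499, 0.071]]
```

View pics/w9.png

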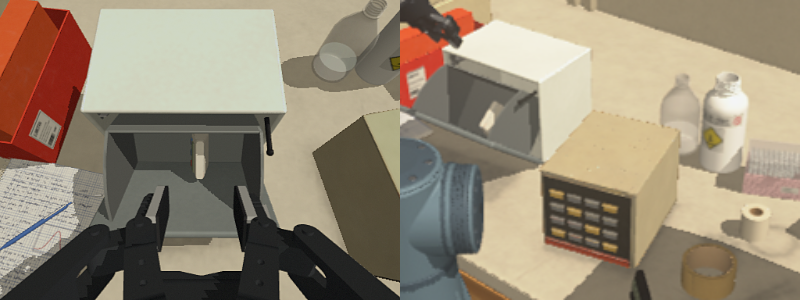

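The timer rests in the trough (left picture (200,158), right picture (490,115)). The bin is fully open with its edge at z ≈ 0.133, and the film and tape are unmoved. I'm handing it in.

```bash
python3 -c "
from station import manip; print(manip.finish_job())"
```

```text
the job is handed in; nothing more can be done
None
```

The timer is set down inside the tilt-out bin, which is left fully open; the film and tape rolls did not move, and the job was handed in at about 20 s (no verdict was shown).

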